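# Load four sensor housings into their dispensing fixtures

## Robot

A 6-joint arm with a two-finger parallel gripper is mounted at the origin on the work surface. World frame = base frame: x ahead of the robot, y to its left, z up, the work surface at z = 0. Lengths are in m, angles in rad, forces in N, time in s.
With the tool pointing down it reaches from about 0.3 to 1 m from the base axis. Payload 5.1 kg.
Tool frame: the origin (TCP) lies midway between the tips of the shut fingers; the grasp point (between the pads) lies behind it (env.grip_point_offset is the z of the grasp point in the tool frame, in m); z points along the fingers, y is the line along which they close (so a half turn about z gives the same grasp; the last joint's range is limited). The gripper opens to 95 mm and grips with 3 to 60 N. Pads are 20 mm wide; open, the fingers measure 119 mm over their backs; the gripper's body (75 mm by 180 mm) begins 59 mm behind the grasp point.
Start: joints at [-0.083, 0.124, 1.65, -0, 1.367, -0.083], TCP at [0.65, -0, 0.181] pointing down, gripper open.
Joint ranges: [-2.61, 2.61], [-1.02, 2.33], [0.03, 2.71], [-1.35, 4.49], [0.32, 2.68], [-2.91, 2.91]. Speed limits (rad/s): [2.57, 2.57, 3.14, 3.14, 3.14, 3.14].

## Interface

Orientations are given as a rotation vector (axis times angle).
In Python, from workcell import observe, cams, env gives the robot as it stands.
- The arm moves only by the shell command python3 -m inch 'ROWS' [OPENING] [FORCE]. ROWS is a JSON object of lists of equal length, an entry for each row: "translation": the shift along the tool's x, y, z in units of 0.6 m (1.0 is 0.6 m), a list of three; "yaw": the turn about the tool's z in units of pi/2 rad (1.0 is pi/2 rad). In form: {"translation": [[tx, ty, tz], ...], "yaw": [yaw, ...]}. A call has 1 to 20 rows; each row is the pose to reach, as a shift and turn from the pose commanded when the call began, along the tool's axes at that moment; what a row does not reach only later rows make up. A row lasts 1/10 s, in which the tool goes at most 50 mm and 8.59 degrees, less where a joint would pass 70% of its speed; a pose out of reach is approached as far as the arm can. A call with a number of a shift or a turn outside -1 to 1 is refused whole. A call with a gripper value outside its range is refused whole. OPENING is the opening, from -1 (shut) to 1 (fully open), set as the call begins (- or left out, the last holds). The fingers move at their own pace and stop on an object; FORCE is the grip in N (left out, the last holds). Time passes only in rows, so rows that repeat a pose let the fingers close. It gives the time, the measured TCP pose, the force, the opening and the grip force at its end, in the units of the state.
- observe(): the state, without advancing time (a new reading comes with each control period).
- cams.camera(name): name is "scene" or "side" or "wrist"; returns a dict with "pixels" (480x640x3 uint8, red, green, blue), "fx", "fy", "cx", "cy" (pixels), "camera_from_world" (4x4, takes a point from world to camera coordinates). Camera axes: x right, y down, z forward; pixel columns grow to the right and rows downward; lengths in m; the calibration is good to about 2 mm. A picture is of the moment at which its call begins. There is no depth.
- env.sign_off(): hands the job in; it is judged then, once.
The state is a dict: "time_s": time; "joint_positions": joint angles; "dq": joint speeds; "tau": joint torques, N m; "tcp_pos": TCP position; "tool_rot": TCP orientation; "ft_force": force on the tool from outside, world axes, zero at the start; "wrist_torque": the same for the moment, N m; "finger_gap": opening from 0.0 (shut) to 1.0 (fully open); "grasp_force": force on a finger pad.
Only numpy, scipy, OpenCV 4.12 (cv2) and the standard library are available. Lean on these libraries where they do the work, as an engineer would, in place of code of your own. Each camera call takes 0.05 s, during which the arm holds its last target. There are 200 camera calls.

## Task

Load the orange dispensing fixtures for the next glue run: set each of the four housings, open side up, into the fixture whose pocket has its shape and size (large round, small round, square, oblong), lying flat on the pocket floor with its sides in line with the pocket's. Set them down gently, do not drop them, and leave the amber jar and the box of dispensing tips standing where they are.

Things in the scene. Friction and masses are not known exactly. Their poses are not given: they have to be found in the camera images.
- large_round: Large round housing: a bare aluminium cup, 56 mm diameter, about 150 g, 36 mm tall, open on top with a green circuit board 7 mm below the rim. Loose, standing upright on the bench, rigid; to be gripped across the outside (not by its rim). Origin: centre of its underside; z up.
- small_round: Small round housing: a black plastic cup, 40 mm diameter, about 60 g, 36 mm tall, open on top with a green circuit board 7 mm below the rim. Loose, standing upright on the bench, rigid; to be gripped across the outside (not by its rim). Origin: centre of its underside; z up.
- square: Square housing: a white plastic box, 46 x 46 mm, sides along its x and y axes, about 90 g, 36 mm tall, open on top with a green circuit board 7 mm below the rim. Loose, standing upright on the bench, rigid; to be gripped across the outside (not by its rim). Origin: centre of its underside; z up.
- oblong: Oblong housing: a blue plastic box, 66 mm along its x axis and 34 mm along its y axis, about 90 g, 36 mm tall, open on top with a green circuit board 7 mm below the rim. Loose, standing upright on the bench, rigid; to be gripped across the outside (not by its rim). Origin: centre of its underside; z up.
- fixture_large_round: Orange dispensing fixture, a plate 100 x 100 mm and 12 mm thick fixed to the bench, with a pocket in its middle, 7 mm deep with a black floor 5 mm above the bench: a round pocket of 68 mm diameter. It is the nest for the large round housing, with 6 mm of play all round. Origin: centre of its underside, straight under the pocket's centre; z up.
- fixture_small_round: Orange dispensing fixture, a plate 100 x 100 mm and 12 mm thick fixed to the bench, with a pocket in its middle, 7 mm deep with a black floor 5 mm above the bench: a round pocket of 52 mm diameter. It is the nest for the small round housing, with 6 mm of play all round. Origin: centre of its underside, straight under the pocket's centre; z up.
- fixture_square: Orange dispensing fixture, a plate 100 x 100 mm and 12 mm thick fixed to the bench, with a pocket in its middle, 7 mm deep with a black floor 5 mm above the bench: a square pocket of 58 x 58 mm, its sides along the body's x and y axes. It is the nest for the square housing, with 6 mm of play all round. Origin: centre of its underside, straight under the pocket's centre; z up.
- fixture_oblong: Orange dispensing fixture, a plate 100 x 100 mm and 12 mm thick fixed to the bench, with a pocket in its middle, 7 mm deep with a black floor 5 mm above the bench: an oblong pocket, 78 mm along the body's x axis and 46 mm along its y axis. It is the nest for the oblong housing, with 6 mm of play all round. Origin: centre of its underside, straight under the pocket's centre; z up.
- jar: Small amber jar with a black cap, 34 mm diameter, 45 mm tall, loose, standing among the housings and fixtures. Not part of the job. Origin: centre of its underside. (A roll of amber tape, 48 mm across and 12 mm high, lies in a similar place and is not tracked; nothing among the housings and fixtures is taller than this jar.)
- tip_box: Small white open box of coloured dispensing tips, 36 x 36 mm, tips reaching 30 mm high, loose, standing among the housings and fixtures. Not part of the job. Origin: centre of its underside. (Taller equipment stands only along the far edge of the bench, beyond x = 0.75 m, and at its sides, beyond 0.5 m left and right.)
Not all that is in view belongs to the job. What is shaped like the square but brown or yellow is not meant. Several things look just like the oblong: the one meant starts farthest to the robot's right.

How it is judged:
At the end, for the whole second after the job is handed in: Each housing stands upright (tilt under 0.06 rad), at rest, in its own fixture: centre within 10 mm sideways of the pocket's, underside less than 3 mm above the pocket floor; square and oblong in line with the pocket within 0.26 rad (oblong either way round, square any quarter turn) (horizontal distance between large_round and fixture_large_round below 0.01 m and z of large_round in the frame of fixture_large_round between 0.002 and 0.008 m and angle between each of large_round, small_round, square, oblong's own z axis and vertical below 0.06 rad and linear speed of each of large_round, small_round, square, oblong below 0.02 m/s and angular speed of each of large_round, small_round, square, oblong below 0.2 rad/s and horizontal distance between small_round and fixture_small_round below 0.01 m and z of small_round in the frame of fixture_small_round between 0.002 and 0.008 m and horizontal distance between square and fixture_square below 0.01 m and z of square in the frame of fixture_square between 0.002 and 0.008 m and horizontal distance between oblong and fixture_oblong below 0.01 m and z of oblong in the frame of fixture_oblong between 0.002 and 0.008 m and angle between the x axis of oblong and the x axis of fixture_oblong, either way round below 0.26 rad and (angle between the x axis of square and the x axis of fixture_square, either way round below 0.26 rad or angle between the x axis of square and the y axis of fixture_square, either way round below 0.26 rad)); the robot touches nothing.
It fails at once if a housing is dropped (falling free it passes 0.6 m/s, that is from about 2 cm or more) ((linear speed of large_round above 0.6 m/s and contact force between the fingers and large_round below 0.05 N) or (linear speed of small_round above 0.6 m/s and contact force between the fingers and small_round below 0.05 N) or (linear speed of square above 0.6 m/s and contact force between the fingers and square below 0.05 N) or (linear speed of oblong above 0.6 m/s and contact force between the fingers and oblong below 0.05 N)).
It fails at once if the amber jar is pushed more than 30 mm from its place or knocked over (distance of jar from where it was at the start of the episode above 0.03 m or angle between jar's own z axis and vertical above 0.6 rad).
It fails at once if the box of dispensing tips is pushed more than 30 mm from its place or knocked over (distance of tip_box from where it was at the start of the episode above 0.03 m or angle between tip_box's own z axis and vertical above 0.6 rad).
It also fails if it takes over 99 s, if anything falls off the work surface, if the arm or the gripper's body presses on something with over 40 N, if the wrist force passes 120 N, or if a joint passes its speed limit or range.

## Working session

There is one attempt and no reset: what is moved stays moved. The work goes in short steps, Python scripts to look and compute and a shell command to move; the robot and the scene stay as the last step left them, time stands still between calls to the robot, and variables do not carry over. Pictures are saved under pics/ and viewed, at most 14 in all, crops included, and the job is handed in when it is done.

```bash
mkdir -p pics; ls; python3 - <<'E'
from workcell import observe,cams,env
import cv2
s=observe();print(s, env.grip_point_offset)
for n in ["scene","side","wrist"]:
    c=cams.camera(n);cv2.imwrite(f"pics/{n}0.png",c["pixels"][:,:,::-1])
    import numpy as np
    T=c["camera_from_world"];print(n,c["fx"],c["cx"],c["cy"],(-T[:3,:3].T@T[:3,3]).round(3),T[2,:3].round(2))
E
```

```text
pics
{'time_s': 0.0, 'joint_positions': array([-8.25943448e-02,  1.24494189e-01,  1.65166811e+00, -2.10541107e-05,
        1.36750083e+00, -8.26033621e-02]), 'dq': array([0.00152953, 0.0009037 , 0.0004688 , 0.00159255, 0.00051631,
       0.00094788]), 'tau': array([-6.25927078e-04, -4.17603564e+01, -3.59935069e+01,  7.73367751e-02,
        4.92534391e-02, -1.75303944e-04]), 'tcp_pos': array([6.49286029e-01, 2.69619623e-05, 1.79297673e-01]), 'tool_rot': array([-2.22031851e+00, -2.22034801e+00,  2.12579737e-03]), 'ft_force': array([ 0.41476947, -0.05223944, -0.12420614]), 'wrist_torque': array([0.0018306 , 0.02129655, 0.04280312]), 'grasp_force': 0.0, 'finger_gap': 0.9957735519341542} -0.0188
scene 441.49611685708305 324.15256211846 240.16136886600492 [ 1.196 -0.468  0.555] [-0.69  0.46 -0.56]
side 580.2313397623956 320.3701358668129 230.04953486163703 [-0.083 -0.804  0.687] [ 0.57  0.62 -0.54]
wrist 378.9105801375034 317.11061937109986 241.51646237088238 [0.65  0.084 0.384] [-0.   -0.3  -0.95]
```

View pictures.

View pics/scene0.png

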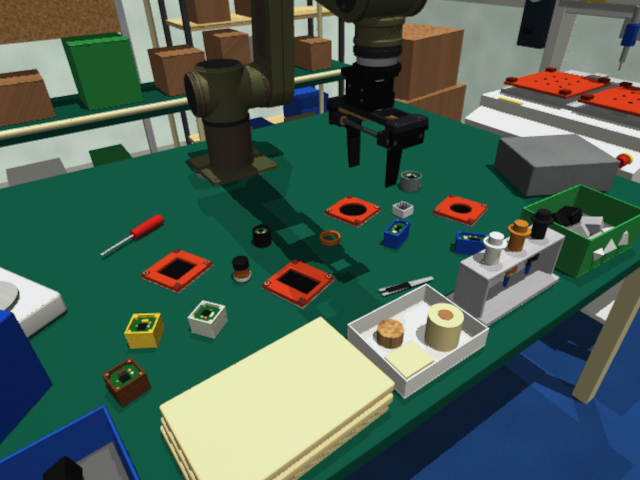

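View pics/side0.png

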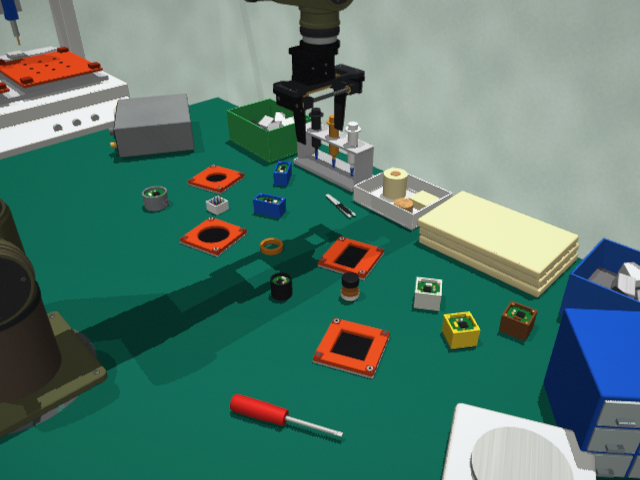

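View pics/wrist0.png

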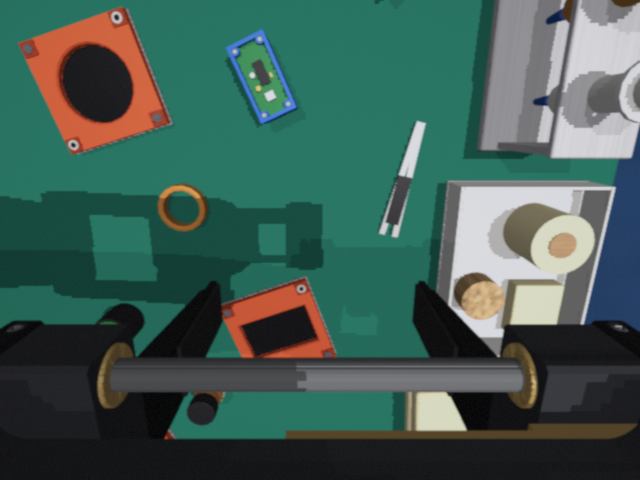

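```bash
cat > h.py <<'E'
from workcell import observe,cams,env
import numpy as np,cv2
def cast(c,uv,z):
    uv=np.atleast_2d(np.float64(uv));T=c["camera_from_world"];R=T[:3,:3];o=-R.T@T[:3,3]
    d=np.c_[(uv[:,0]-c["cx"])/c["fx"],(uv[:,1]-c["cy"])/c["fy"],np.ones(len(uv))]@R
    return (o+d*((z-o[2])/d[:,2])[:,None])[:,:2]
E
python3 - <<'E'
from h import *
P={"scene":dict(fA=(352,210,.012),fB=(460,209,.012),fC=(177,269,.012),fD=(299,283,.012),large=(411,174,.036),small=(261,230,.036),sq=(208,312,.036),obL=(397,227,.036),obR=(470,238,.036),jar=(240,258,.045),tips=(403,205,.02),tape=(330,237,.012)),
"side":dict(fA=(213,235,.012),fB=(216,178,.012),fC=(352,346,.012),fD=(351,256,.012),large=(154,190,.036),small=(281,280,.036),sq=(429,284,.036),obA=(269,201,.036),obB=(284,167,.036),jar=(350,275,.045),tips=(217,203,.02),tape=(271,246,.012))}
for n in P:
    c=cams.camera(n)
    for k,v in P[n].items(): print(n,k,cast(c,v[:2],v[2])[0].round(3))
im=cams.camera("scene")["pixels"][150:290,330:530,::-1]
cv2.imwrite("pics/crop1.png",cv2.resize(im,None,fx=4,fy=4,interpolation=cv2.INTER_CUBIC))
E
```

```text
scene fA [0.454 0.112]
scene fB [0.606 0.327]
scene fC [ 0.434 -0.32 ]
scene fD [ 0.617 -0.142]
scene large [0.427 0.332]
scene small [ 0.439 -0.128]
scene sq [ 0.618 -0.324]
scene obL [0.604 0.12 ]
scene obR [0.727 0.214]
scene jar [ 0.519 -0.216]
scene tips [0.519 0.219]
scene tape [ 0.521 -0.001]
side fA [0.443 0.114]
side fB [0.595 0.328]
side fC [ 0.423 -0.323]
side fD [ 0.602 -0.142]
side large [0.432 0.337]
side small [ 0.431 -0.131]
side sq [ 0.619 -0.323]
side obA [0.595 0.112]
side obB [0.728 0.22 ]
side jar [ 0.525 -0.215]
side tips [0.519 0.21 ]
side tape [ 0.507 -0.003]
```

View pics/crop1.png

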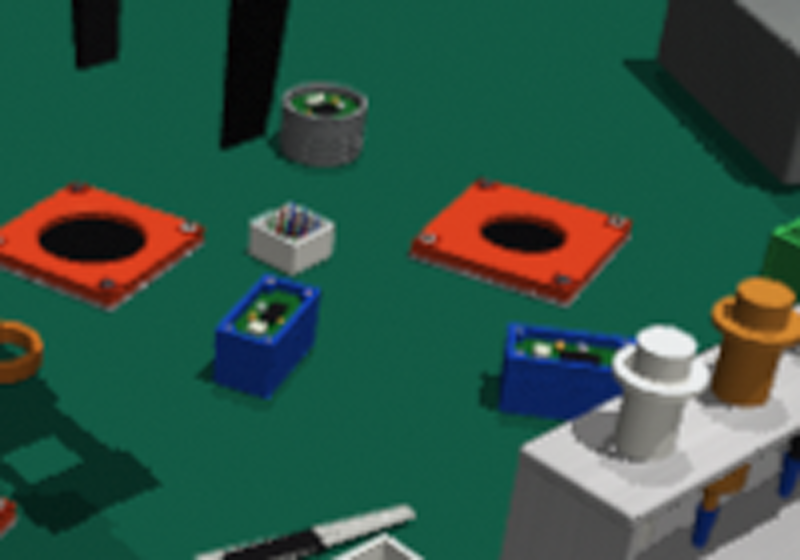

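The crop (and the full scene picture) shows two lookalike blue oblongs, at (397,233) with y≈+0.12 and at (470,242) with y≈+0.22. The one meant is (397,233), since it is farther to the robot's right. The large round pocket is at (352,210) and the small one at (460,209). Next I survey from above with the wrist camera.

```bash
cat > shot.py <<'E'
import sys,pickle
from h import *
n=sys.argv[1];c=cams.camera("wrist");pickle.dump(c,open(f"pics/{n}.pkl","wb"));cv2.imwrite(f"pics/{n}.png",c["pixels"][:,:,::-1])
print(observe()["tcp_pos"].round(4))
E
python3 -m inch '{"translation":[[0.33,-0.2,-0.08],[0.33,-0.2,-0.08],[0.33,-0.2,-0.08],[0.33,-0.2,-0.08],[0.33,-0.2,-0.08],[0.33,-0.2,-0.08],[0.33,-0.2,-0.08],[0.33,-0.2,-0.08],[0.33,-0.2,-0.08]],"yaw":[0,0,0,0,0,0,0,0,0]}' 1 && python3 shot.py w1
python3 -m inch '{"translation":[[-0.42,0,0],[-0.42,0,0],[-0.42,0,0],[-0.42,0,0],[-0.42,0,0],[-0.42,0,0],[-0.42,0,0],[-0.42,0,0],[-0.42,0,0]],"yaw":[0,0,0,0,0,0,0,0,0]}' && python3 shot.py w2
python3 -m inch '{"translation":[[-0.33,0,0],[-0.33,0,0],[-0.33,0,0],[-0.33,0,0],[-0.33,0,0],[-0.33,0,0],[-0.33,0,0],[-0.33,0,0]],"yaw":[0,0,0,0,0,0,0,0]}' && python3 shot.py w3
python3 -c "
import cv2,numpy as np
cv2.imwrite('pics/mon.png',np.vstack([cv2.resize(cv2.imread(f'pics/w{i}.png')[:330],(560,289)) for i in (1,2)]))"
```

```text
time_s: 1.2
tcp_pos: [0.5304, 0.1968, 0.2279]
tool_rot: [-2.223, -2.219, 0.002]
ft_force: [-0.6, -0.4, 0.8]
finger_gap: 0.998
grasp_force: 0.0
[0.5304 0.1968 0.2279]
time_s: 2.15
tcp_pos: [0.53, -0.0529, 0.2284]
tool_rot: [-2.219, -2.223, -0.0]
ft_force: [-0.8, 0.4, 0.0]
finger_gap: 0.995
grasp_force: 0.0
[ 0.5301 -0.0528  0.2285]
time_s: 3.0
tcp_pos: [0.5304, -0.2503, 0.2287]
tool_rot: [2.219, 2.224, 0.0]
ft_force: [-0.5, -0.3, -0.0]
finger_gap: 0.999
grasp_force: 0.0
[ 0.5304 -0.2504  0.2287]
```

View pics/mon.png

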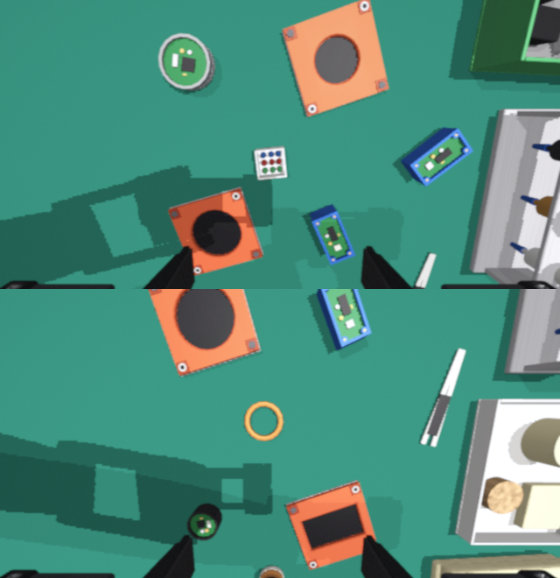

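View pics/w3.png

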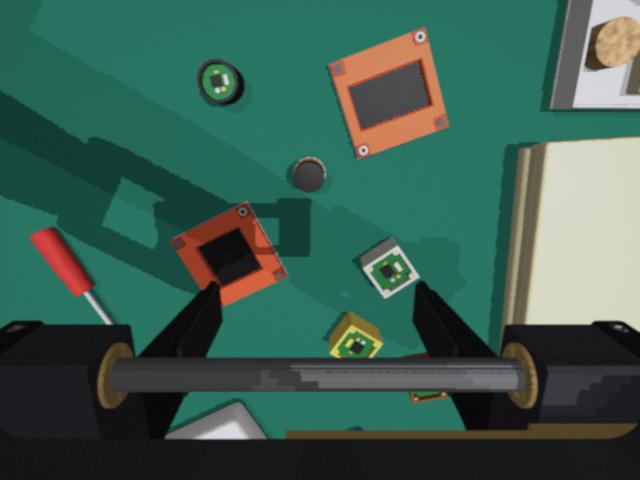

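Orange plates: in w3 the oblong pocket is at (390,95) and the square pocket at (230,255). In w1 the large and small round pockets are in view. White square is at (391,268), black cup at (220,82), jar at (309,175). Now the measurements.

```bash
cat > meas.py <<'E'
import sys,pickle
from h import *
def comps(m,amin):
    m=cv2.morphologyEx(m.astype(np.uint8)*255,cv2.MORPH_CLOSE,np.ones((3,3)));m=cv2.morphologyEx(m,cv2.MORPH_OPEN,np.ones((3,3)))
    return [k for k in cv2.findContours(m,cv2.RETR_EXTERNAL,cv2.CHAIN_APPROX_NONE)[0] if cv2.contourArea(k)>amin]
def rep(c,ks,z,tag):
    for k in ks:
        p=cast(c,k[:,0],z);r=cv2.minAreaRect((p*1000).astype(np.float32));h=k[:,0]
        (w,hh),a=r[1],r[2]
        if hh>w:w,hh,a=hh,w,a+90   # a: direction of long side, deg from +x
        print(tag,"px",h.mean(0).round().astype(int),"rect c",np.round(r[0],1),"size",np.round((w,hh),1),"ang",round(a,1))
if __name__=="__main__":
    for n in sys.argv[1:]:
        c=pickle.load(open(f"pics/{n}.pkl","rb"));print(n)
        hsv=cv2.cvtColor(cv2.GaussianBlur(c["pixels"],(3,3),0),cv2.COLOR_RGB2HSV);H,S,V=cv2.split(hsv);ok=np.arange(480)[:,None]<350
        rep(c,comps((H<13)&(S>110)&(V>60)&ok,3000),.012,"orange")
        rep(c,comps((H>45)&(H<72)&(S>100)&ok,250),.029,"board")
        rep(c,comps((H>105)&(H<128)&(S>120)&(V>60)&ok,300),.036,"blue")
        o=[k for k in comps((V<75)&(S<110)&ok,700)]
        rep(c,o,.012,"dark@12")
E
python3 meas.py w1 w2 w3; python3 -c "
from h import *
import pickle
c=pickle.load(open('pics/w1.pkl','rb'));print(cast(c,(309,186),.025));print(c['pixels'][70,213],c['pixels'][120,250])
c=pickle.load(open('pics/w3.pkl','rb'));print(cast(c,(309,175),.045))
"
```

```text
w1
orange px [247 263] rect c [446.9 119.4] size [101.5 101.2] ang 16.5
orange px [382  64] rect c [599.  334.6] size [99.8 99.4] ang 18.2
board px [516 171] rect c [740.9 232.7] size [26.2 19.7] ang 104.9
board px [211  70] rect c [426.5 330.8] size [46.6 46.3] ang 89.8
board px [587  48] rect c [798.9 354.6] size [102.1  71.5] ang 177.2
blue px [368 246] rect c [586.  152.8] size [34.2 19.8] ang 34.1
blue px [489 175] rect c [707.3 232.4] size [71.9 42.5] ang 65.8
dark@12 px [ 66 337] rect c [210.4  27.4] size [169.7  40. ] ang 179.9
dark@12 px [570 337] rect c [851.8  26.9] size [175.2  41.3] ang 179.9
dark@12 px [192 325] rect c [378.   35.6] size [129.7  56.4] ang 45.5
dark@12 px [444 325] rect c [684.4  35.6] size [130.3  63.4] ang 140.6
dark@12 px [247 265] rect c [447.5 120.7] size [60.9 60.6] ang 87.9
dark@12 px [623  26] rect c [835.5 372.1] size [44.7 31.6] ang 89.8
w2
orange px [378 267] rect c [ 605.3 -137.4] size [101.9 100.7] ang 109.6
orange px [234  43] rect c [447.5 114.8] size [99.5 93.5] ang 16.2
board px [232 269] rect c [ 432.4 -128.6] size [33.4 31.9] ang 0.1
b
[... 639 characters left out ...]
 255] rect c [ 426.9 -317.8] size [101.8 100.8] ang 26.4
orange px [388  92] rect c [ 605.7 -138.4] size [100.4  99.5] ang 19.7
board px [391 271] rect c [ 614.6 -327.6] size [36.9 35.3] ang 35.4
board px [218  81] rect c [ 432.  -126.3] size [32.9 32.8] ang 90.1
dark@12 px [569 337] rect c [ 852.1 -420.8] size [179.1  38.6] ang 0.1
dark@12 px [ 66 337] rect c [ 210.9 -421.8] size [169.2  38.6] ang 0.1
dark@12 px [443 325] rect c [ 682.9 -412.1] size [130.9  56.5] ang 134.5
dark@12 px [192 324] rect c [ 378.9 -411.9] size [129.7  56.5] ang 46.8
dark@12 px [230 257] rect c [ 427.8 -316.6] size [53.  51.6] ang 116.3
[[0.52162627 0.21686811]]
[80 77 81] [ 58 150 130]
[[ 0.52224721 -0.21594472]]
```

```bash
cat > to.py <<'E'
import sys
from h import *
from scipy.spatial.transform import Rotation as R
x,y,z,phi=map(float,sys.argv[1:5])   # mm, mm, mm, world angle of closing axis (deg)
s=observe();M=R.from_rotvec(s["tool_rot"]).as_matrix()
cur=np.degrees(np.arctan2(M[1,1],M[0,1]));d=(phi-cur+90)%180-90
print("cur",s["tcp_pos"].round(4),round(cur,1),"shift",(M.T@(np.array([x,y,z])/1e3-s["tcp_pos"])/.6).round(4),"yaw",round(-d/90,3),"gap",round(s["finger_gap"]*95,1),"F",round(s["grasp_force"],1),"q6",round(s["joint_positions"][5],2),"t",s["time_s"])
E
python3 to.py 614.5 -326 100 -54.6
python3 - <<'E'
from meas import *
c=pickle.load(open("pics/w1.pkl","rb"));p=c["pixels"].astype(int)
m=(p[:,:,2]>p[:,:,0]*2)&(p[:,:,2]>p[:,:,1]*1.15);m[300:]=0;m[:, 430:]=0
rep(c,comps(m,100),.036,"oblong")
H=cv2.cvtColor(c["pixels"],cv2.COLOR_RGB2HSV)[:,:,0];b=(H>45)&(H<72);b[:,430:]=0;b[300:]=0;b[:220]=0
k=np.vstack(comps(b,30));rep(c,[k],.029,"board")
m[:,:]|=b;rep(c,comps(m,300),.036,"both")
E
```

```text
cur [ 0.5304 -0.2504  0.2287] 0.1 shift [-0.1263  0.1399  0.2146] yaw 0.608 gap 94.7 F 0.0 q6 -0.54 t 3.05
oblong px [380 269] rect c [599.6 126.2] size [78.4 36.1] ang 113.9
board px [380 270] rect c [602.7 120. ] size [54.6 24.5] ang 113.9
both px [379 269] rect c [599.6 126.2] size [78.4 36.1] ang 113.9
```

```bash
python3 -m inch '{"translation":[[-0.126,0.14,0.214],[-0.126,0.14,0.214],[-0.126,0.14,0.214],[-0.126,0.14,0.214],[-0.126,0.14,0.214],[-0.126,0.14,0.214],[-0.126,0.14,0.214],[-0.126,0.14,0.214],[-0.126,0.14,0.214],[-0.126,0.14,0.214]],"yaw":[0.608,0.608,0.608,0.608,0.608,0.608,0.608,0.608,0.608,0.608]}' 0.7 20
python3 to.py 614.5 -326 12 -54.6; python3 shot.py a1
```

```text
time_s: 4.05
tcp_pos: [0.6142, -0.3271, 0.1004]
tool_rot: [2.993, 0.954, 0.0]
ft_force: [0.0, 0.5, 0.1]
finger_gap: 0.851
grasp_force: 0.0
cur [ 0.6142 -0.3271  0.1004] -54.6 shift [ 0.0015 -0.0012  0.1473] yaw -0.0 gap 80.8 F 0.0 q6 0.39 t 4.05
[ 0.6141 -0.3273  0.1003]
```

View pics/a1.png

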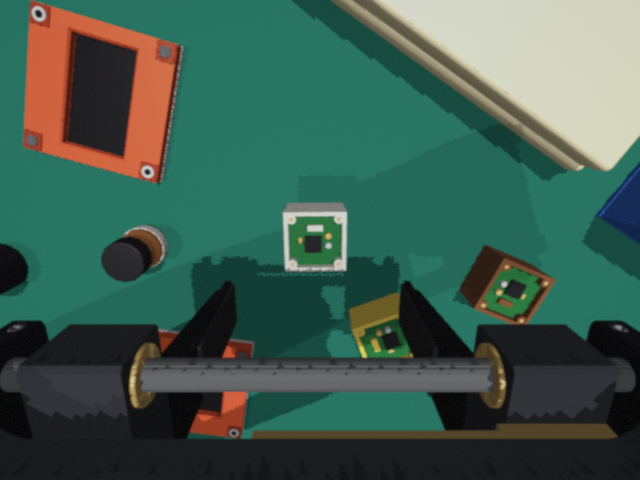

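```bash
python3 - <<'E'
from h import *
import pickle
c=pickle.load(open("pics/a1.pkl","rb"))
print(cast(c,[(315,241)],.036),cast(c,[(350,305),(399,292),(410,330),(360,350)],.036),cast(c,[(480,250),(553,287)],.036))
T=c["camera_from_world"];print((-T[:3,:3].T@T[:3,3]).round(3))
for n,z in(("w3",.036),):
    d=pickle.load(open("pics/w3.pkl","rb"));print(cast(d,[(391,270)],.036),cast(d,[(330,345),(350,312),(383,340),(357,365)],.036))
for n in("side","scene"):
    d=cams.camera(n);print(cast(d,[(429,284),(461,323)] if n=="side" else [(208,312),(145,322)],.036))
E
```

```text
[[ 0.61445073 -0.3253047 ]] [[ 0.58743673 -0.37795228]
 [ 0.618303   -0.40224671]
 [ 0.59750973 -0.43039359]
 [ 0.55968948 -0.40888995]] [[ 0.68004617 -0.43000934]
 [ 0.69027027 -0.4964612 ]]
[ 0.683 -0.279  0.305]
[[ 0.61368375 -0.32291729]] [[ 0.54629427 -0.41943097]
 [ 0.56906413 -0.3754265 ]
 [ 0.60947038 -0.41250108]
 [ 0.57958343 -0.44731306]]
[[ 0.61871245 -0.32333444]
 [ 0.57478308 -0.42504502]]
[[ 0.6180205  -0.32385365]
 [ 0.57940972 -0.41938106]]
```

```bash
python3 -m inch '{"translation":[[0.003,-0.002,0.05],[0.003,-0.002,0.1],[0.003,-0.002,0.135],[0.003,-0.002,0.147],[0.003,-0.002,0.147],[0.003,-0.002,0.147],[0.003,-0.002,0.147]],"yaw":[0,0,0,0,0,0,0]}' 0.7 20
python3 -m inch '{"translation":[[0,0,0],[0,0,0],[0,0,0],[0,0,0],[0,0,0],[0,0,0],[0,0,0],[0,0,0],[0,0,0],[0,0,0]],"yaw":[0,0,0,0,0,0,0,0,0,0]}' -1 20
python3 to.py 427 -317.8 100 -63.6
```

```text
time_s: 4.9
tcp_pos: [0.6161, -0.3264, 0.0141]
tool_rot: [2.991, 0.951, 0.003]
ft_force: [-0.2, 0.7, 0.4]
finger_gap: 0.847
grasp_force: 0.0
time_s: 5.9
tcp_pos: [0.6147, -0.3256, 0.0119]
tool_rot: [-2.994, -0.952, 0.0]
ft_force: [0.6, 0.1, -0.1]
finger_gap: 0.061
grasp_force: 0.0
cur [ 0.6147 -0.3256  0.0119] -54.7 shift [-0.2479 -0.1913 -0.1468] yaw 0.099 gap 5.8 F 0.0 q6 0.39 t 5.9
```

```bash
python3 shot.py a2;python3 -c "
from h import *
w=cv2.imread('pics/a2.png');c=cams.camera('side')['pixels'][200:380,360:560,::-1];print(observe()['finger_gap'])
cv2.imwrite('pics/a2m.png',np.hstack([cv2.resize(w,(480,360)),cv2.resize(c,(320,360))]))"
```

```text
[ 0.6148 -0.3256  0.0119]
0.016379223460068957
```

View pics/a2m.png

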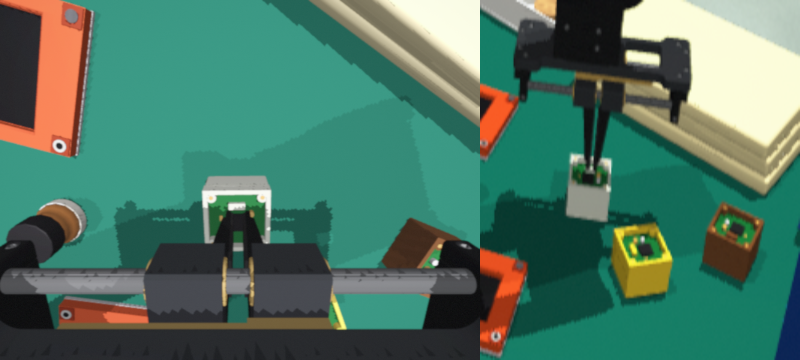

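```bash
python3 - <<'E'
from h import *
import pickle
from scipy.spatial.transform import Rotation as R
c=pickle.load(open("pics/a2.pkl","rb"));s=observe();M=R.from_rotvec(s["tool_rot"]).as_matrix()
def pr(c,p):
    q=c["camera_from_world"]@np.r_[p,1];return (c["fx"]*q[0]/q[2]+c["cx"],c["fy"]*q[1]/q[2]+c["cy"])
d=cams.camera("side")
for h in(0,.0188,.03,.05):
    p=s["tcp_pos"]-M[:,2]*h;print(h,np.round(pr(c,p)),np.round(pr(d,p)))
print(cast(c,[(316,287)],.036),s["tcp_pos"],M[:,2])
cv2.imwrite("pics/a2c.png",np.hstack([cv2.resize(c["pixels"][210:360,240:400,::-1],(400,375)),cv2.resize(d["pixels"][250:340,380:476,::-1],(400,375))]))
E
```

```text
0 [317. 276.] [427. 296.]
0.0188 [317. 289.] [428. 288.]
0.03 [317. 299.] [429. 283.]
0.05 [316. 318.] [430. 274.]
[[ 0.61764604 -0.32321336]] [ 0.61475315 -0.32560828  0.01192201] [-4.10147509e-05  4.02810028e-05 -9.99999998e-01]
```

View pics/a2c.png

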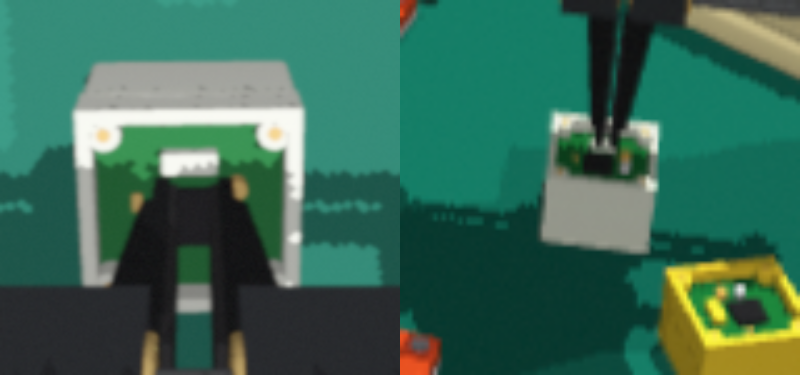

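The fingers shut empty. Both views put their tips over the board, well above where the TCP reading says they are. I'll raise the arm and check the tips against the TCP in free air.

```bash
python3 -m inch '{"translation":[[0,0,-0.03],[0,0,-0.08],[0,0,-0.147],[0,0,-0.147],[0,0,-0.147],[0,0,-0.147]],"yaw":[0,0,0,0,0,0]}'
python3 shot.py a3; python3 - <<'E'
from h import *
import pickle
c=pickle.load(open("pics/a3.pkl","rb"));s=observe()
def pr(c,p):
    q=c["camera_from_world"]@np.r_[p,1];return (c["fx"]*q[0]/q[2]+c["cx"],c["fy"]*q[1]/q[2]+c["cy"])
d=cams.camera("side");e=cams.camera("scene");out=[]
for k in(d,e):
    im=k["pixels"][:,:,::-1].copy();u,v=np.int32(np.round(pr(k,s["tcp_pos"])));print(u,v)
    cr=cv2.resize(im[v-60:v+60,u-50:u+50],(400,480),interpolation=cv2.INTER_CUBIC)
    for h,col in((0,(0,0,255)),(.0188,(255,0,255))):
        q=pr(k,s["tcp_pos"]+[0,0,h]);cv2.circle(cr,(int((q[0]-u+50)*4),int((q[1]-v+60)*4)),4,col,1)
    out.append(cr)
cv2.imwrite("pics/a3m.png",np.hstack(out))
E
```

```text
time_s: 6.65
tcp_pos: [0.6143, -0.3253, 0.0998]
tool_rot: [-2.993, -0.952, 0.001]
ft_force: [0.4, 0.6, -0.5]
finger_gap: 0.005
grasp_force: 0.0
[ 0.6139 -0.325   0.0988]
431 257
200 282
```

View pics/a3m.png

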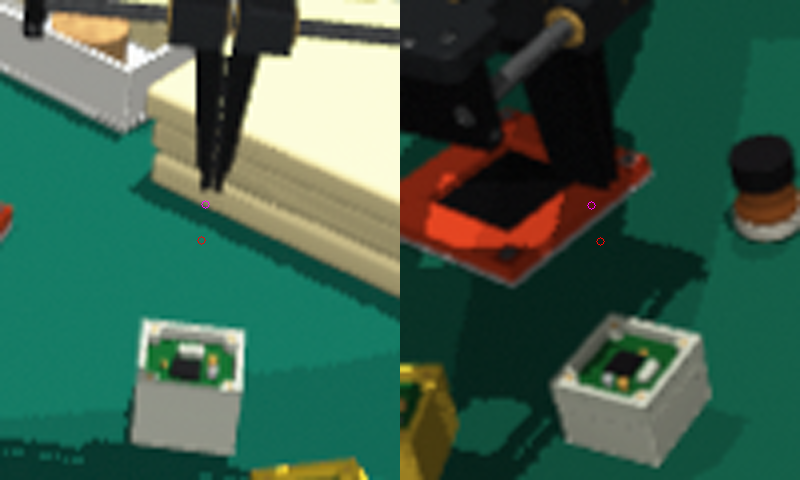

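The real tips are about 27 mm above the reported TCP in both views, with no sideways offset, and the box is untouched. From here I take tip z = TCP z + 0.027, so I grip with the TCP at about −13 mm.

```bash
python3 -m inch '{"translation":[[0,0,0],[0,0,0],[0,0,0],[0,0,0],[0,0,0],[0,0,0],[0,0,0],[0,0,0],[0,0,0],[0,0,0]],"yaw":[0,0,0,0,0,0,0,0,0,0]}' 0.7 20
python3 to.py 615 -325 -13 -54.6
```

```text
time_s: 7.8
tcp_pos: [0.6148, -0.3256, 0.1002]
tool_rot: [-2.994, -0.952, -0.0]
ft_force: [0.1, 0.9, -0.5]
finger_gap: 0.786
grasp_force: 0.0
cur [ 0.6148 -0.3256  0.1002] -54.7 shift [ 0.0009 -0.0006  0.1886] yaw -0.001 gap 74.7 F 0.0 q6 0.39 t 7.8
```

```bash
python3 -m inch '{"translation":[[0,0,0.06],[0,0,0.12],[0,0,0.16],[0,0,0.175],[0,0,0.182],[0,0,0.188],[0,0,0.188],[0,0,0.188]],"yaw":[0,0,0,0,0,0,0,0]}' 0.7 20
python3 -m inch '{"translation":[[0,0,0],[0,0,0],[0,0,0],[0,0,0],[0,0,0],[0,0,0],[0,0,0],[0,0,0],[0,0,0],[0,0,0]],"yaw":[0,0,0,0,0,0,0,0,0,0]}' -1 20
python3 -m inch '{"translation":[[0,0,-0.01],[0,0,-0.03],[0,0,-0.06],[0,0,-0.1],[0,0,-0.16],[0,0,-0.16],[0,0,-0.16],[0,0,-0.16]],"yaw":[0,0,0,0,0,0,0,0]}'
python3 to.py 427 -317.8 83 -63.6
```

```text
time_s: 8.6
tcp_pos: [0.6158, -0.3262, -0.011]
tool_rot: [2.992, 0.951, 0.003]
ft_force: [0.8, -0.0, 0.5]
finger_gap: 0.852
grasp_force: 0.0
time_s: 9.6
tcp_pos: [0.6147, -0.3256, -0.0126]
tool_rot: [-2.994, -0.952, 0.0]
ft_force: [0.1, 0.3, 0.5]
finger_gap: 0.481
grasp_force: 20.0
time_s: 10.4
tcp_pos: [0.6142, -0.3253, 0.0828]
tool_rot: [-2.993, -0.952, 0.001]
ft_force: [-0.8, 0.6, -0.4]
finger_gap: 0.484
grasp_force: 20.0
cur [ 0.6142 -0.3253  0.0828] -54.7 shift [-2.475e-01 -1.904e-01 -1.000e-04] yaw 0.099 gap 46.0 F 20.0 q6 0.39 t 10.4
```

```bash
python3 -m inch '{"translation":[[-0.03,-0.023,0],[-0.08,-0.06,0],[-0.13,-0.1,0],[-0.18,-0.14,0],[-0.22,-0.17,0],[-0.24,-0.185,0],[-0.2475,-0.1905,0],[-0.2475,-0.1905,0],[-0.2475,-0.1905,0],[-0.2475,-0.1905,0],[-0.2475,-0.1905,0]],"yaw":[0.05,0.099,0.099,0.099,0.099,0.099,0.099,0.099,0.099,0.099,0.099]}'
python3 to.py 427 -317.8 -8 -63.6
```

```text
time_s: 11.5
tcp_pos: [0.4283, -0.3181, 0.0834]
tool_rot: [3.058, 0.718, 0.0]
ft_force: [-0.1, -0.2, -0.4]
finger_gap: 0.481
grasp_force: 20.0
cur [ 0.4283 -0.3181  0.0834] -63.6 shift [-0.0017 -0.0014  0.1523] yaw 0.0 gap 45.7 F 20.0 q6 0.37 t 11.5
```

```bash
python3 -m inch '{"translation":[[-0.0017,-0.0014,0.03],[-0.0017,-0.0014,0.07],[-0.0017,-0.0014,0.11],[-0.0017,-0.0014,0.13],[-0.0017,-0.0014,0.138],[-0.0017,-0.0014,0.144],[-0.0017,-0.0014,0.149],[-0.0017,-0.0014,0.151],[-0.0017,-0.0014,0.151],[-0.0017,-0.0014,0.151]],"yaw":[0,0,0,0,0,0,0,0,0,0]}'
python3 to.py 427 -317.8 -8 -63.6
```

```text
time_s: 12.5
tcp_pos: [0.4266, -0.3181, -0.0067]
tool_rot: [3.058, 0.716, 0.001]
ft_force: [-0.4, 0.3, -0.6]
finger_gap: 0.483
grasp_force: 20.0
cur [ 0.4266 -0.3181 -0.0067] -63.6 shift [ 0.0009 -0.0001  0.0022] yaw -0.0 gap 45.9 F 20.0 q6 0.37 t 12.5
```

```bash
python3 -m inch '{"translation":[[0,0,0.001],[0,0,0.001],[0,0,0.001],[0,0,0.001],[0,0,0.001],[0,0,0.001],[0,0,0.001]],"yaw":[0,0,0,0,0,0,0]}' 0.4 20
python3 -m inch '{"translation":[[0,0,-0.01],[0,0,-0.04],[0,0,-0.1],[0,0,-0.17],[0,0,-0.2],[0,0,-0.2],[0,0,-0.2]],"yaw":[0,0,0,0,0,0,0]}'
python3 shot.py b1; python3 meas.py b1 | grep -v dark; python3 to.py 433 -127 83 0
```

```text
time_s: 13.2
tcp_pos: [0.4262, -0.3178, -0.0079]
tool_rot: [3.059, 0.717, -0.0]
ft_force: [-0.0, -0.1, 0.2]
finger_gap: 0.702
grasp_force: 0.0
time_s: 13.9
tcp_pos: [0.4261, -0.3176, 0.112]
tool_rot: [3.059, 0.717, 0.0]
ft_force: [-0.1, 0.8, -0.9]
finger_gap: 0.7
grasp_force: 0.0
[ 0.4254 -0.3171  0.1107]
b1
orange px [315 223] rect c [ 426.7 -318.6] size [100.2 100. ] ang 116.3
board px [318 239] rect c [ 423.7 -319.8] size [38.5 36.5] ang 116.3
board px [ 79 113] rect c [ 432.5 -124.3] size [33.4 30.5] ang 14.8
board px [545 117] rect c [ 578.5 -425.5] size [38.1 36.4] ang 56.9
cur [ 0.4254 -0.3171  0.1107] -63.6 shift [ 0.152  -0.2781  0.0466] yaw -0.707 gap 66.4 F 0.0 q6 0.37 t 13.95
```

View pics/b1.png

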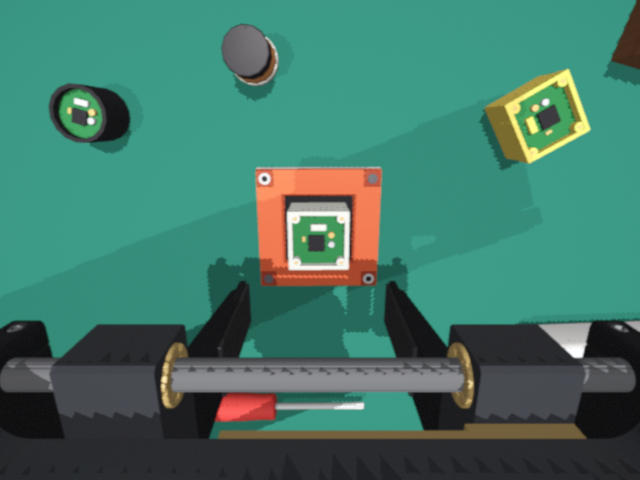

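The square sits in its pocket, in line with it (board at pixel 318,239, plate centre at 315,223). Next is the small round.

```bash
python3 -m inch '{"translation":[[0.152,-0.278,0.03],[0.152,-0.278,0.03],[0.152,-0.278,0.03],[0.152,-0.278,0.03],[0.152,-0.278,0.03],[0.152,-0.278,0.03],[0.152,-0.278,0.03],[0.152,-0.278,0.03],[0.152,-0.278,0.03],[0.152,-0.278,0.03],[0.152,-0.278,0.03]],"yaw":[-0.707,-0.707,-0.707,-0.707,-0.707,-0.707,-0.707,-0.707,-0.707,-0.707,-0.707]}' 0.6 15
python3 to.py 432.3 -127.3 -13 0
```

```text
time_s: 15.05
tcp_pos: [0.4333, -0.1276, 0.0933]
tool_rot: [-2.222, -2.219, 0.001]
ft_force: [0.1, 0.3, 0.4]
finger_gap: 0.8
grasp_force: 0.0
cur [ 0.4333 -0.1276  0.0933] -0.1 shift [ 0.0005 -0.0015  0.1771] yaw -0.001 gap 76.0 F 0.0 q6 -0.4 t 15.05
```

```bash
python3 -m inch '{"translation":[[0,-0.0015,0.05],[0,-0.0015,0.11],[0,-0.0015,0.15],[0,-0.0015,0.165],[0,-0.0015,0.172],[0,-0.0015,0.177],[0,-0.0015,0.177],[0,-0.0015,0.177],[0,-0.0015,0.177]],"yaw":[0,0,0,0,0,0,0,0,0]}'
python3 -m inch '{"translation":[[0,0,0],[0,0,0],[0,0,0],[0,0,0],[0,0,0],[0,0,0],[0,0,0],[0,0,0],[0,0,0],[0,0,0]],"yaw":[0,0,0,0,0,0,0,0,0,0]}' -1 15
python3 to.py 599 334.6 83 0
python3 -m inch '{"translation":[[0,0,-0.01],[0,0,-0.03],[0,0,-0.06],[0,0,-0.1],[0,0,-0.16],[0,0,-0.16],[0,0,-0.16],[0,0,-0.16]],"yaw":[0,0,0,0,0,0,0,0]}'
python3 to.py 599 334.6 83 0
```

```text
time_s: 15.95
tcp_pos: [0.4338, -0.1282, -0.011]
tool_rot: [2.22, 2.22, 0.001]
ft_force: [0.7, 1.0, 0.2]
finger_gap: 0.8
grasp_force: 0.0
time_s: 16.95
tcp_pos: [0.4329, -0.1278, -0.0121]
tool_rot: [-2.221, -2.221, 0.0]
ft_force: [0.4, -0.3, -0.4]
finger_gap: 0.416
grasp_force: 15.0
cur [ 0.4329 -0.1278 -0.0121] -0.0 shift [ 0.7707  0.2768 -0.1585] yaw -0.0 gap 39.5 F 15.0 q6 -0.41 t 16.95
time_s: 17.75
tcp_pos: [0.4323, -0.1275, 0.0833]
tool_rot: [-2.221, -2.221, 0.001]
ft_force: [0.2, 0.1, -0.4]
finger_gap: 0.416
grasp_force: 15.0
cur [ 0.4323 -0.1275  0.0833] 0.0 shift [7.702e-01 2.779e-01 6.000e-04] yaw 0.0 gap 39.6 F 15.0 q6 -0.41 t 17.75
```

```bash
python3 -m inch '{"translation":[[0.03,0.01,0],[0.08,0.03,0],[0.14,0.05,0],[0.21,0.075,0],[0.28,0.1,0],[0.35,0.126,0],[0.42,0.15,0],[0.49,0.177,0],[0.56,0.2,0],[0.63,0.227,0],[0.69,0.249,0],[0.74,0.267,0],[0.765,0.276,0],[0.77,0.278,0],[0.77,0.278,0],[0.77,0.278,0],[0.77,0.278,0]],"yaw":[0,0,0,0,0,0,0,0,0,0,0,0,0,0,0,0,0]}'
python3 to.py 599 334.6 -7 0
```

```text
time_s: 19.45
tcp_pos: [0.5996, 0.3328, 0.0839]
tool_rot: [2.223, 2.22, -0.001]
ft_force: [-0.3, 0.2, -0.3]
finger_gap: 0.416
grasp_force: 15.0
cur [0.5996 0.3328 0.0839] -0.1 shift [ 0.0031 -0.0009  0.1516] yaw -0.001 gap 39.5 F 15.0 q6 0.43 t 19.45
```

```bash
python3 -m inch '{"translation":[[0.002,-0.001,0.03],[0.002,-0.001,0.07],[0.002,-0.001,0.11],[0.002,-0.001,0.13],[0.002,-0.001,0.138],[0.002,-0.001,0.144],[0.002,-0.001,0.149],[0.002,-0.001,0.151],[0.002,-0.001,0.151],[0.002,-0.001,0.151]],"yaw":[0,0,0,0,0,0,0,0,0,0]}'
python3 -m inch '{"translation":[[0,0,0.001],[0,0,0.001],[0,0,0.001],[0,0,0.001],[0,0,0.001],[0,0,0.001],[0,0,0.001]],"yaw":[0,0,0,0,0,0,0]}' 0.4 20
python3 -m inch '{"translation":[[0,0,-0.01],[0,0,-0.04],[0,0,-0.1],[0,0,-0.17],[0,0,-0.2],[0,0,-0.2],[0,0,-0.2]],"yaw":[0,0,0,0,0,0,0]}'
python3 shot.py b2; python3 meas.py b2 | grep -v dark; python3 to.py 427 331 93 0
```

```text
time_s: 20.45
tcp_pos: [0.5996, 0.3356, -0.0059]
tool_rot: [2.221, 2.221, 0.002]
ft_force: [0.0, 0.0, -0.8]
finger_gap: 0.417
grasp_force: 15.0
time_s: 21.15
tcp_pos: [0.5992, 0.3354, -0.0073]
tool_rot: [-2.221, -2.221, -0.0]
ft_force: [-0.9, 0.3, -0.3]
finger_gap: 0.702
grasp_force: 0.0
time_s: 21.85
tcp_pos: [0.5988, 0.3352, 0.1122]
tool_rot: [-2.221, -2.221, 0.001]
ft_force: [0.0, -0.1, 0.5]
finger_gap: 0.699
grasp_force: 0.0
[0.5979 0.3348 0.1106]
b2
orange px [321 228] rect c [599.  334.8] size [100.4 100.2] ang 108.2
board px [318 236] rect c [600.  334.2] size [34.1 33. ] ang 180.0
board px [ 99 242] rect c [425.5 329.1] size [46.2 45.4] ang 159.1
board px [580 147] rect c [785.6 391.3] size [221.1 103.7] ang 104.1
blue px [457 326] rect c [716.  257.5] size [34.7 18.3] ang 37.9
cur [0.5979 0.3348 0.1106] -0.0 shift [-0.0063 -0.2848  0.0301] yaw -0.0 gap 66.6 F 0.0 q6 0.43 t 21.9
```

```bash
python3 -m inch '{"translation":[[-0.007,-0.285,0.03],[-0.007,-0.285,0.03],[-0.007,-0.285,0.03],[-0.007,-0.285,0.03],[-0.007,-0.285,0.03],[-0.007,-0.285,0.03],[-0.007,-0.285,0.03]],"yaw":[0,0,0,0,0,0,0]}' 0.9 25
python3 to.py 426.8 330.4 -13 0
```

```text
time_s: 22.6
tcp_pos: [0.429, 0.3311, 0.0942]
tool_rot: [2.222, 2.221, -0.001]
ft_force: [0.2, 0.0, -0.3]
finger_gap: 0.948
grasp_force: 0.0
cur [0.429  0.3311 0.0942] -0.0 shift [-0.001  -0.0036  0.1787] yaw -0.0 gap 90.0 F 0.0 q6 0.56 t 22.6
```

```bash
python3 -m inch '{"translation":[[-0.001,-0.002,0.05],[-0.001,-0.002,0.11],[-0.001,-0.002,0.15],[-0.001,-0.002,0.165],[-0.001,-0.002,0.172],[-0.001,-0.002,0.177],[-0.001,-0.002,0.177],[-0.001,-0.002,0.177],[-0.001,-0.002,0.177]],"yaw":[0,0,0,0,0,0,0,0,0]}'
python3 -m inch '{"translation":[[0,0,0],[0,0,0],[0,0,0],[0,0,0],[0,0,0],[0,0,0],[0,0,0],[0,0,0],[0,0,0],[0,0,0]],"yaw":[0,0,0,0,0,0,0,0,0,0]}' -1 25
python3 to.py 447 119.2 83 0
python3 -m inch '{"translation":[[0,0,-0.01],[0,0,-0.03],[0,0,-0.06],[0,0,-0.1],[0,0,-0.16],[0,0,-0.16],[0,0,-0.16],[0,0,-0.16]],"yaw":[0,0,0,0,0,0,0,0]}'
python3 to.py 447 119.2 83 0
```

```text
time_s: 23.5
tcp_pos: [0.4277, 0.3311, -0.0103]
tool_rot: [2.221, 2.221, 0.003]
ft_force: [-0.1, 0.3, 0.6]
finger_gap: 0.951
grasp_force: 0.0
time_s: 24.5
tcp_pos: [0.427, 0.3306, -0.0114]
tool_rot: [2.221, 2.221, 0.0]
ft_force: [0.7, 0.4, -0.6]
finger_gap: 0.583
grasp_force: 25.0
cur [ 0.427   0.3306 -0.0114] -0.0 shift [-0.3523  0.0334 -0.1574] yaw -0.0 gap 55.4 F 25.0 q6 0.56 t 24.5
time_s: 25.3
tcp_pos: [0.4262, 0.3301, 0.0836]
tool_rot: [-2.221, -2.221, 0.003]
ft_force: [-0.3, -0.6, -2.2]
finger_gap: 0.58
grasp_force: 25.0
cur [0.4262 0.3301 0.0836] -0.0 shift [-0.3515  0.0347  0.0013] yaw -0.0 gap 55.1 F 25.0 q6 0.56 t 25.3
```

```bash
python3 -m inch '{"translation":[[-0.03,0.003,0],[-0.08,0.008,0],[-0.14,0.014,0],[-0.2,0.02,0],[-0.26,0.026,0],[-0.31,0.031,0],[-0.34,0.034,0],[-0.352,0.0347,0],[-0.352,0.0347,0],[-0.352,0.0347,0],[-0.352,0.0347,0]],"yaw":[0,0,0,0,0,0,0,0,0,0,0]}'
python3 to.py 447 119.2 -6 0
```

```text
time_s: 26.4
tcp_pos: [0.4475, 0.1202, 0.0843]
tool_rot: [-2.22, -2.222, 0.0]
ft_force: [-0.4, -0.3, -0.8]
finger_gap: 0.581
grasp_force: 25.0
cur [0.4475 0.1202 0.0843] 0.1 shift [-0.0017 -0.0008  0.1505] yaw 0.001 gap 55.2 F 25.0 q6 0.14 t 26.4
```

```bash
python3 -m inch '{"translation":[[-0.001,0,0.03],[-0.001,0,0.07],[-0.001,0,0.11],[-0.001,0,0.13],[-0.001,0,0.138],[-0.001,0,0.144],[-0.001,0,0.148],[-0.001,0,0.15],[-0.001,0,0.15],[-0.001,0,0.15]],"yaw":[0,0,0,0,0,0,0,0,0,0]}'
python3 -m inch '{"translation":[[0,0,0.001],[0,0,0.001],[0,0,0.001],[0,0,0.001],[0,0,0.001],[0,0,0.001],[0,0,0.001]],"yaw":[0,0,0,0,0,0,0]}' 0.6 20
python3 -m inch '{"translation":[[0,0,-0.01],[0,0,-0.04],[0,0,-0.1],[0,0,-0.17],[0,0,-0.2],[0,0,-0.2],[0,0,-0.2]],"yaw":[0,0,0,0,0,0,0]}'
python3 shot.py b3; python3 meas.py b3 | grep -v dark; python3 to.py 602 121 93 23.9
```

```text
time_s: 27.4
tcp_pos: [0.4482, 0.1188, -0.0049]
tool_rot: [2.221, 2.221, 0.001]
ft_force: [0.6, -1.0, -0.1]
finger_gap: 0.585
grasp_force: 25.0
time_s: 28.1
tcp_pos: [0.4477, 0.1188, -0.0061]
tool_rot: [-2.221, -2.221, 0.0]
ft_force: [0.2, 0.2, -0.5]
finger_gap: 0.802
grasp_force: 0.0
time_s: 28.8
tcp_pos: [0.4476, 0.1188, 0.1137]
tool_rot: [2.221, 2.222, 0.0]
ft_force: [0.2, 0.1, -0.5]
finger_gap: 0.801
grasp_force: 0.0
[0.4468 0.1186 0.1125]
b3
orange px [319 226] rect c [446.4 118.7] size [100.5 100.4] ang 16.4
board px [318 238] rect c [448.7 115.7] size [48.5 47.2] ang 153.0
board px [516 233] rect c [604.4 120.3] size [54.9 23.2] ang 114.0
blue px [509 227] rect c [595.5 124.5] size [76.3 42.5] ang 114.1
cur [0.4468 0.1186 0.1125] -0.0 shift [0.004  0.2588 0.032 ] yaw -0.266 gap 76.1 F 0.0 q6 0.14 t 28.85
```

Large round is in its pocket. Next is the oblong at (602.5, 121.2).

```bash
python3 -m inch '{"translation":[[0.004,0.259,0.03],[0.004,0.259,0.03],[0.004,0.259,0.03],[0.004,0.259,0.03],[0.004,0.259,0.03],[0.004,0.259,0.03],[0.004,0.259,0.03]],"yaw":[-0.266,-0.266,-0.266,-0.266,-0.266,-0.266,-0.266]}' 0.6 20
python3 to.py 602.5 121.2 -13 24
```

```text
time_s: 29.55
tcp_pos: [0.6017, 0.1213, 0.096]
tool_rot: [-1.712, -2.633, 0.0]
ft_force: [-0.1, -0.5, -0.1]
finger_gap: 0.801
grasp_force: 0.0
cur [0.6017 0.1213 0.096 ] 23.9 shift [-0.0007  0.0012  0.1816] yaw -0.001 gap 76.1 F 0.0 q6 -0.31 t 29.55
```

```bash
python3 -m inch '{"translation":[[-0.001,0.001,0.05],[-0.001,0.001,0.11],[-0.001,0.001,0.15],[-0.001,0.001,0.168],[-0.001,0.001,0.176],[-0.001,0.001,0.181],[-0.001,0.001,0.181],[-0.001,0.001,0.181],[-0.001,0.001,0.181]],"yaw":[0,0,0,0,0,0,0,0,0]}'
python3 -m inch '{"translation":[[0,0,0],[0,0,0],[0,0,0],[0,0,0],[0,0,0],[0,0,0],[0,0,0],[0,0,0],[0,0,0],[0,0,0],[0,0,0]],"yaw":[0,0,0,0,0,0,0,0,0,0,0]}' -1 20
python3 to.py 605.5 -138 83 -70.4
python3 -m inch '{"translation":[[0,0,-0.01],[0,0,-0.03],[0,0,-0.06],[0,0,-0.1],[0,0,-0.16],[0,0,-0.16],[0,0,-0.16],[0,0,-0.16]],"yaw":[0,0,0,0,0,0,0,0]}'
python3 to.py 605.5 -138 83 -70.4
```

```text
time_s: 30.45
tcp_pos: [0.6049, 0.121, -0.0114]
tool_rot: [1.712, 2.633, 0.002]
ft_force: [-0.3, 0.1, 0.1]
finger_gap: 0.798
grasp_force: 0.0
time_s: 31.55
tcp_pos: [0.6039, 0.1209, -0.0127]
tool_rot: [-1.712, -2.634, 0.0]
ft_force: [-0.3, -0.4, 0.7]
finger_gap: 0.357
grasp_force: 20.0
cur [ 0.6039  0.1209 -0.0127] 23.9 shift [-0.3954 -0.1726 -0.1595] yaw -0.952 gap 33.9 F 20.0 q6 -0.31 t 31.55
time_s: 32.35
tcp_pos: [0.6031, 0.1208, 0.0824]
tool_rot: [-1.712, -2.633, 0.002]
ft_force: [-0.4, -0.1, -2.1]
finger_gap: 0.359
grasp_force: 20.0
cur [0.6031 0.1208 0.0824] 23.9 shift [-0.3958 -0.1715 -0.0009] yaw -0.952 gap 34.1 F 20.0 q6 -0.31 t 32.35
```

```bash
python3 -m inch '{"translation":[[-0.03,-0.013,0],[-0.07,-0.03,0],[-0.12,-0.052,0],[-0.17,-0.074,0],[-0.22,-0.095,0],[-0.27,-0.117,0],[-0.31,-0.134,0],[-0.35,-0.152,0],[-0.38,-0.165,0],[-0.396,-0.1715,0],[-0.396,-0.1715,0],[-0.396,-0.1715,0],[-0.396,-0.1715,0],[-0.396,-0.1715,0],[-0.396,-0.1715,0]],"yaw":[-0.05,-0.13,-0.22,-0.31,-0.4,-0.49,-0.58,-0.67,-0.76,-0.84,-0.91,-0.94,-0.952,-0.952,-0.952]}'
python3 to.py 605.5 -138 -8 -70.4
```

```text
time_s: 33.85
tcp_pos: [0.6059, -0.1378, 0.0825]
tool_rot: [0.534, -3.095, -0.001]
ft_force: [0.2, 0.1, -0.7]
finger_gap: 0.36
grasp_force: 20.0
cur [ 0.6059 -0.1378  0.0825] 109.6 shift [ 0.0005 -0.0003  0.1508] yaw -0.0 gap 34.2 F 20.0 q6 -2.22 t 33.85
```

```bash
python3 -m inch '{"translation":[[0,0,0.03],[0,0,0.07],[0,0,0.11],[0,0,0.13],[0,0,0.138],[0,0,0.143],[0,0,0.147],[0,0,0.149],[0,0,0.149],[0,0,0.149]],"yaw":[0,0,0,0,0,0,0,0,0,0]}'
python3 -m inch '{"translation":[[0,0,0.001],[0,0,0.001],[0,0,0.001],[0,0,0.001],[0,0,0.001],[0,0,0.001],[0,0,0.001]],"yaw":[0,0,0,0,0,0,0]}' 0.2 20
python3 -m inch '{"translation":[[0,0,-0.01],[0,0,-0.04],[0,0,-0.1],[0,0,-0.17],[0,0,-0.22],[0,0,-0.22],[0,0,-0.22]],"yaw":[0,0,0,0,0,0,0]}'
python3 shot.py b4; python3 meas.py b4 | grep -v dark
python3 - <<'E'
from h import *
a=cams.camera("scene")["pixels"][140:360,120:520,::-1];b=cams.camera("side")["pixels"][140:400,130:470,::-1];w=cv2.imread("pics/b4.png")
cv2.imwrite("pics/fin.png",np.vstack([np.hstack([cv2.resize(a,(400,290)),cv2.resize(b,(400,290))]),np.hstack([cv2.resize(w,(400,300)),cv2.resize(cv2.imread("pics/b3.png"),(400,300))])]))
print(observe()["tcp_pos"])
E
```

```text
time_s: 34.85
tcp_pos: [0.6068, -0.1382, -0.0054]
tool_rot: [-0.535, 3.095, -0.001]
ft_force: [-0.1, 0.4, -2.2]
finger_gap: 0.355
grasp_force: 20.0
time_s: 35.55
tcp_pos: [0.6063, -0.138, -0.0067]
tool_rot: [0.535, -3.096, 0.0]
ft_force: [-0.8, 1.0, 0.2]
finger_gap: 0.601
grasp_force: 0.0
time_s: 36.25
tcp_pos: [0.6069, -0.1383, 0.1267]
tool_rot: [-0.535, 3.094, -0.002]
ft_force: [-0.3, -0.2, -1.0]
finger_gap: 0.601
grasp_force: 0.0
[ 0.6058 -0.1379  0.1249]
b4
orange px [315 217] rect c [ 605.8 -138.4] size [100.3  99.5] ang 19.6
orange px [626 150] rect c [465.8  72.3] size [105.   34.7] ang 33.8
board px [318 250] rect c [ 622.8 -132.8] size [24.8 24.5] ang 20.3
board px [318 211] rect c [ 592.8 -143.7] size [25.  24.7] ang 19.6
blue px [312 197] rect c [ 584.5 -146.5] size [34.1 30.5] ang 109.6
[ 0.605053   -0.13764216  0.12329239]
```

View pics/fin.png

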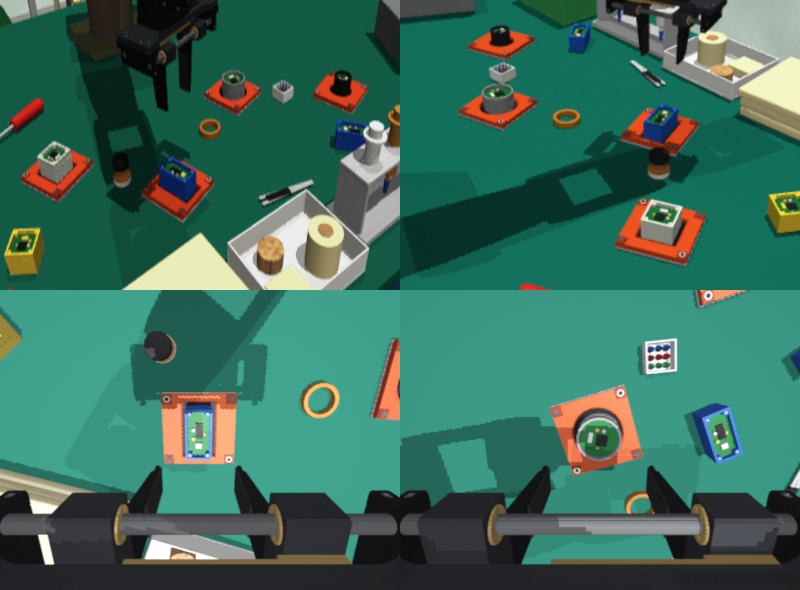

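The final views show all four housings sitting level in their matching pockets, with the jar and tip box undisturbed. The gripper is clear of everything, so I'm handing in.

```bash
python3 -m inch '{"translation":[[0,0,0],[0,0,0],[0,0,0],[0,0,0]],"yaw":[0,0,0,0]}' && python3 -c "
from workcell import env;print(env.sign_off())"
```

```text
time_s: 36.8
tcp_pos: [0.6062, -0.138, 0.125]
tool_rot: [0.535, -3.095, -0.0]
ft_force: [0.2, 0.1, -0.1]
finger_gap: 0.602
grasp_force: 0.0
the job is handed in; nothing more can be done
None
```

All four housings are in their matching fixtures, level and in line in the final camera views, with the jar and tip box where they were; I handed the job in at about 37 s, and the sign-off returned no verdict.

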